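# Trial-fit a medal stem in its taper socket and wedge it free

### The arm

A 6-joint arm with a two-finger parallel gripper is mounted at the origin on the work surface. World frame = base frame: x ahead of the robot, y to its left, z up, the work surface at z = 0. Lengths are in m, angles in rad, forces in N, time in s.
With the tool pointing down it reaches from about 0.25 to 0.775 m from the base axis. Payload 4 kg.
Tool frame: the origin (TCP) lies between the finger pads; the fingertips stand 19 mm ahead of it and the grasp point (between the pads) is the TCP (robot.tip_reach is the y of the fingertips in the tool frame, in m); y points along the fingers, x is the direction in which the jaws open and shut, and the axes are right-handed (so a half turn about y gives the same grasp; the last joint's range is limited). The gripper opens to 94 mm and grips with 3 to 60 N. Pads are 16 mm wide; open, the fingers measure 119 mm over their backs; the gripper's body (75 mm by 177 mm) begins 78 mm behind the grasp point.
Start: joints at [1.063, 0.087, 1.371, -0, 1.684, -0.103], TCP at [0.217, 0.506, 0.225] pointing down, gripper open.
Joint ranges: [-3.1, 3.1], [-0.76, 2.03], [0.27, 2.55], [-1.08, 4.22], [0.17, 2.65], [-2.57, 2.57]. Speed limits (rad/s): [2.79, 2.79, 3.14, 3.14, 3.14, 3.14].

### API

Orientations are given as [roll, pitch, yaw] about the fixed x, y, z axes, in that order (R = Rz(yaw) Ry(pitch) Rx(roll)).
In Python, from bench import robot, imaging, order gives the robot as it stands.
- The arm moves only by the tool send_rows, never from a script. Its argument "moves" is text: rows parted by semicolons, each of 5 numbers parted by spaces: the gripper's target within -1 to 1 (shut at 1, half-way at 0, fully open at -1), then the shift along the tool's x, y, z in m, then the turn about the tool's y in degrees. In form: fingers tx ty tz roll; .... A call has exactly 10 rows; each row shifts and turns the commanded pose from where the row before left it, along the tool's axes as they then stand; what a row does not reach is not made up. A row lasts 1/12 s, in which the tool goes at most 41.7 mm and 7.16 degrees, less where a joint would pass 70% of its speed; a pose out of reach is approached as far as the arm can. A call with a gripper value outside its range is refused whole. The fingers move at their own pace and stop on an object; the grip force is fixed at half the most. Time passes only in rows, so rows that do not move let the fingers close, or fill a call up. It gives the time, the measured TCP pose, the force and the opening at its end, in the units of the state.
- robot.get_obs(): the state, without advancing time (a new reading comes with each control period).
- imaging.snapshot(name): name is "scene" or "top" or "wrist"; returns a dict with "image" (420x560x3 uint8, red, green, blue), "mtx" (3x3 intrinsics, pixels), "R" (3x3) and "t" (3): a world point X has camera coordinates R X + t. Camera axes: x right, y down, z forward; pixel columns grow to the right and rows downward; lengths in m; the calibration is good to about 2 mm. A picture is of the moment at which its call begins. There is no depth.
- order.close_job(): hands the job in, once; it reports no verdict.
Trained networks look in a picture, given as the dict that the camera call returned (one of the last four; its "shot" number tells which), for a name from the list of things; names that differ only in an ending like _2 or _b are one class to them, and where a whole thing is asked for, a point or a joint stands for the part that bears it (a point fixed in the world has none). Each returns a list of dicts, best first, with "conf" (0 to 1); they miss things now and then, are a little off and sometimes report something else, mostly with a low value. They report only what shows in the picture. A call takes as long as a camera call. They do not tell look-alikes from the thing itself.
- imaging.recognise(picture, target): "centre" ([column, row] in pixels, amid what is visible of it).
- imaging.landmark_of(picture, target): "centre" ([column, row] in pixels: a listed point, or the origin of a listed thing).
The state is a dict: "time": time; "joint_positions": joint angles; "qvel": joint speeds; "joint_torque": joint torques, N m; "tool_pos": TCP position; "ee_rot": TCP orientation; "wrist_force": force on the tool from outside, world axes, zero at the start; "wrist_torque": the same for the moment, N m; "width": finger opening in m.
Only numpy, scipy, OpenCV 4.12 (cv2) and the standard library are available. Lean on these libraries where they do the work, as an engineer would, in place of code of your own. Each camera call takes 0.05 s, during which the arm holds its last target.

### The job

Try the steel medal stem in its taper socket: lift it out of the black rest block, lower it into the socket and, pressing lightly, twist it until its tang drops into the drive ring and the taper is fully home. Then let go of it and break it loose again by sliding the brass wedge key through the socket's slot under the tang until the key's flange meets the socket, and leave the key there with the freed stem standing loose on it. Feel your way and never force anything, and leave the other things on the shelf where they are.

Things in the scene. Friction and masses are not known exactly. Their poses are not given: they have to be found in the camera images.
- socket: Fixed round aluminium housing, 48 mm across, 62 mm high, on two cheeks with screwed foot flanges (88 mm over both, along its y). Origin: on its axis at shelf level, z up; x runs along its key slot, in the direction in which the key is driven.
- bore (a point): Centre of the socket's mouth, 62 mm above the shelf. Conical bore 30 mm wide here, 20 mm at 28 mm height. At 26 to 22 mm height lies a stiff drive ring with a rectangular through hole 18.2 x 7.6 mm, whose long side points 0.2 to 1.7 rad anticlockwise (seen from above) from the socket's x axis, differently each time; it is not measured.
- slot (a point): Entry of the key slot, on the socket's -x side, at shelf level, 24 mm from the axis. The slot is 18 mm wide and 22 mm high, runs straight along the socket's x under the drive ring and is open at both ends.
- stem: Loose steel medal stem, about 0.15 kg, 103 mm tall, upright in the rest (foot 5 mm above the shelf). Origin: centre of its tang's foot, z up. Tang 16 mm (x) by 5.4 mm (y), 14 mm long; cone 20 mm wide at 14 mm, 31 mm at 51 mm; collar 42 mm wide at 51 to 57 mm. In the socket the foot rests at 26 mm on the ring until the tang is within about 0.14 rad of the ring's hole; it then sinks to 14 mm.
- head (a point): Middle of the stem's rectangular head, 77 mm above its foot: 26 mm (stem x) by 16 mm (stem y), from 57 to 103 mm, coin groove along x in its top; pinch the 16 mm sides. Seated, the cone is tight, the foot 14 mm above the shelf and the collar 3 mm above the housing; 10 N of push seats it, keep under 20 N. It locks in the taper and does not slip out by itself.
- rest: Fixed black plastic block, 75 x 75 mm, 56 mm high, with a 34 mm hole down its middle in which the stem hangs by its collar. Origin: centre of its underside.
- wedge: Loose brass wedge key standing upright on the shelf, 14 mm thick, 182 mm long, 0.12 kg. Origin: at shelf level under the middle of its handle; x points to the tip, z up. Handle block 36 mm (x) by 14 mm (y), 50 mm high: pinch its 14 mm sides. Stop flange 30 mm wide, 34 mm high, front face at x = 54 mm. Home, the origin is 78 mm from the socket's axis.
- tip (a point): Tip of the wedge key, 164 mm from its origin, at shelf level. The top slopes evenly from 6 mm height here to 22.5 mm at the flange; the flat underside slides on the shelf. The key first touches the tang about 40 mm before it is home and takes some 5 to 20 N to drive; home, its flange meets the housing hard. Keep the push under 30 N.
- caliper: Bystander: brushed steel coin caliper, 150 mm long, lying flat. Origin: middle of its underside.
- dish: Bystander: blue ceramic coin dish, 100 mm across. Origin: centre of its underside.
- medal: Bystander: gold-toned medal lying in a round clear capsule, 54 mm across. Origin: centre of its underside.
- coin_tube: Bystander: upright clear coin tube, 33 mm across, 68 mm high. Origin: centre of its underside.
- loupe: Bystander: dark steel loupe, 32 mm across. Origin: under its lens.
Things that resemble listed ones, but are neither listed nor needed, are in the scene too. What is shaped like the stem but orange is not meant. Several things have the shape of the wedge; the one meant has the colours described above.

How it is judged:
On the way, in this order (a step that is already met when the one before it is completed fails the run):
1. the stem is seated: foot within 2.5 mm of its seated height in the socket, upright and centred (z of stem in the frame of socket below 0.0165 m and horizontal distance between stem and socket below 0.004 m and angle between stem's own z axis and vertical below 0.08 rad), for 0.3 s.
2. with the stem still seated and not touched by the robot, the wedge key's tip is in the slot and reaches the tang (z of stem in the frame of socket below 0.0165 m and contact force between the fingers and stem below 0.1 N and x of wedge in the frame of socket between -0.125 and -0.09 m and horizontal distance between wedge and socket below 0.127 m), for 0.02 s.
At the end, for the whole second after the job is handed in: The wedge key is through the slot with its flange within 5 mm of the socket, the stem stands in the socket lifted 3 to 12 mm off its seat by the key, within 8 mm of centre and 0.15 rad of upright, all at rest and released (z of stem in the frame of socket between 0.017 and 0.026 m and horizontal distance between stem and socket below 0.008 m and angle between stem's own z axis and vertical below 0.15 rad and x of wedge in the frame of socket above -0.083 m and horizontal distance between wedge and socket below 0.085 m and angle between the x axis of wedge and the x axis of socket, either way round below 0.15 rad and linear speed of each of stem, wedge below 0.01 m/s); the robot touches nothing.
It fails at once if the stem is pressed on the ring and bore with over 50 N before it is down on its seat (contact force between stem and socket above 50 N and z of stem in the frame of socket above 0.017 m).
It fails at once if the seated stem is rammed into the taper (sum of the contact forces round the cone over 250 N, which is a push of some 30 N) (contact force between stem and socket above 250 N).
It fails at once if the wedge key is rammed against the socket (over 45 N) (contact force between wedge and socket above 45 N).
It fails at once if the wedge key is rammed against the stem (over 45 N) (contact force between wedge and stem above 45 N).
It fails at once if another thing on the shelf is moved by more than 20 mm (distance of any of caliper, dish, medal, coin_tube, loupe from where it was at the start of the episode above 0.02 m).
It also fails if it takes over 72 s, if anything falls off the work surface, if the arm or the gripper's body presses on something with over 40 N, if the wrist force passes 120 N, or if a joint passes its speed limit or range.

## Working session

There is one attempt and no reset: what is moved stays moved. The work goes in short steps, Python scripts to look and compute and a tool call to move; the robot and the scene stay as the last step left them, time stands still between calls to the robot, and variables do not carry over. Pictures are saved under pics/ and viewed, and the job is handed in when it is done.

Besides the shell and the picture viewer there is one more tool, called after ">>>" as name(argument=value, ...) on one line, values as JSON. send_rows: Moves the arm, as the interface text tells. Its arguments: {"type":"object","properties":{"moves":{"type":"string"}},"required":["moves"]}

```bash
ls; mkdir -p pics
cat > h.py <<'E'
import numpy as np, cv2
from bench import robot, imaging, order
def snap(n,f):
    p=imaging.snapshot(n); cv2.imwrite('pics/'+f,cv2.cvtColor(p['image'],cv2.COLOR_RGB2BGR)); return p
def ray(p,uv,z):
    R=np.array(p['R']);t=np.array(p['t']).ravel();K=np.array(p['mtx'])
    d=R.T@np.linalg.inv(K)@np.array([uv[0],uv[1],1.]); c=-R.T@t
    return c+d*(z-c[2])/d[2]
def proj(p,X):
    q=np.array(p['mtx'])@(np.array(p['R'])@np.array(X)+np.array(p['t']).ravel()); return q[:2]/q[2]
E
python3 - <<'E'
from h import *
o=robot.get_obs(); print({k:np.round(v,3).tolist() for k,v in o.items()})
for n in ['scene','top']:
    p=snap(n,n+'0.png')
    print(n,'cam',np.round(-np.array(p['R']).T@np.array(p['t']).ravel(),3))
    for t,z in [('socket',0),('bore',.062),('slot',0),('stem',.005),('head',.082),('rest',0),('wedge',0),('tip',0),('dish',0),('coin_tube',0),('loupe',0),('medal',0),('caliper',0)]:
        print(t,[(np.round(r['centre']).tolist(),round(r['conf'],2),np.round(ray(p,r['centre'],z)[:2],3).tolist()) for r in imaging.landmark_of(p,t)])
E
```

```text
pics
{'time': 0.0, 'joint_positions': [1.063, 0.088, 1.372, -0.0, 1.684, -0.103], 'qvel': [-0.0, -0.001, 0.0, 0.003, -0.001, -0.0], 'joint_torque': [-0.0, -34.019, -30.242, 0.072, 0.033, -0.0], 'tool_pos': [0.216, 0.505, 0.223], 'ee_rot': [-1.571, 0.002, 1.166], 'wrist_force': [0.065, -0.747, -0.321], 'wrist_torque': [-0.023, 0.036, -0.041], 'width': 0.094}
scene cam [1.364 0.488 0.778]
socket [([322.0, 243.0], 0.91, [0.525, 0.052])]
bore [([325.0, 222.0], 0.98, [0.521, 0.053])]
slot [([316.0, 242.0], 0.93, [0.531, 0.036])]
stem [([400.0, 283.0], 0.76, [0.555, 0.264]), ([443.0, 302.0], 0.57, [0.556, 0.364])]
head [([450.0, 270.0], 0.86, [0.543, 0.358]), ([408.0, 256.0], 0.71, [0.55, 0.27])]
rest [([400.0, 285.0], 0.95, [0.555, 0.265])]
wedge [([242.0, 205.0], 0.83, [0.508, -0.206]), ([262.0, 190.0], 0.68, [0.422, -0.203])]
tip [([277.0, 162.0], 0.78, [0.27, -0.255]), ([188.0, 172.0], 0.32, [0.465, -0.436])]
dish [([259.0, 286.0], 0.56, [0.731, 0.011])]
coin_tube [([388.0, 234.0], 0.85, [0.404, 0.171]), ([403.0, 257.0], 0.68, [0.465, 0.236]), ([400.0, 289.0], 0.27, [0.568, 0.272]), ([
[... 407 characters left out ...]
218.0], 0.64, [0.555, 0.274]), ([135.0, 226.0], 0.61, [0.535, 0.353]), ([169.0, 224.0], 0.55, [0.541, 0.265]), ([270.0, 149.0], 0.47, [0.73, 0.009])]
head [([120.0, 221.0], 0.61, [0.546, 0.363]), ([162.0, 218.0], 0.48, [0.552, 0.263])]
rest [([169.0, 221.0], 0.87, [0.549, 0.267])]
wedge [([355.0, 236.0], 0.88, [0.508, -0.206]), ([357.0, 270.0], 0.68, [0.422, -0.208])]
tip [([292.0, 222.0], 0.88, [0.545, -0.046]), ([379.0, 332.0], 0.76, [0.269, -0.261])]
dish [([271.0, 147.0], 0.57, [0.737, 0.005])]
coin_tube []
loupe [([157.0, 300.0], 0.69, [0.349, 0.297])]
medal [([207.0, 162.0], 0.54, [0.699, 0.171])]
caliper [([439.0, 250.0], 0.75, [0.472, -0.415]), ([250.0, 234.0], 0.69, [0.515, 0.061])]
```

View pics/scene0.png

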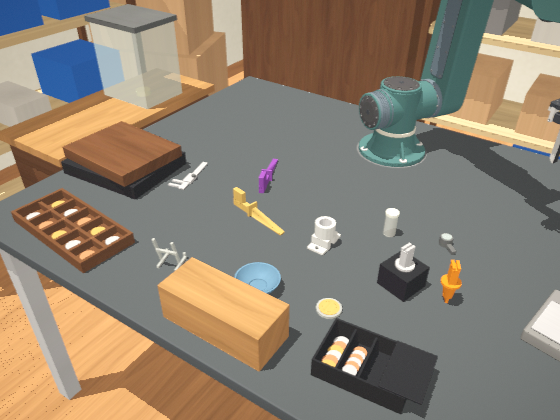

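View pics/top0.png

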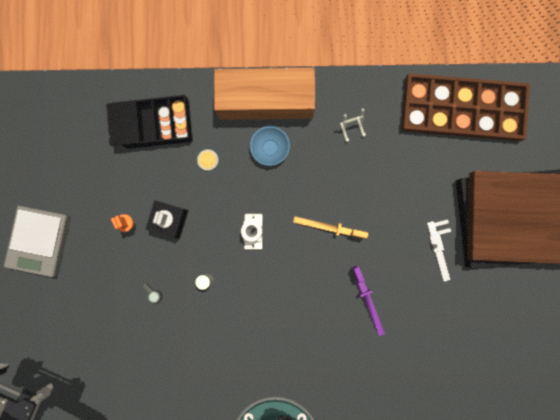

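Run:
```python
import cv2,numpy as np
a=cv2.imread('pics/top0.png')
c=cv2.resize(a[190:280,225:315],None,fx=6,fy=6,interpolation=cv2.INTER_CUBIC)
d=cv2.resize(a[190:260,100:200],None,fx=6,fy=6,interpolation=cv2.INTER_CUBIC)
cv2.imwrite('pics/c1.png',c);cv2.imwrite('pics/c2.png',d)
```

```text
(no output)
```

View pics/c1.png

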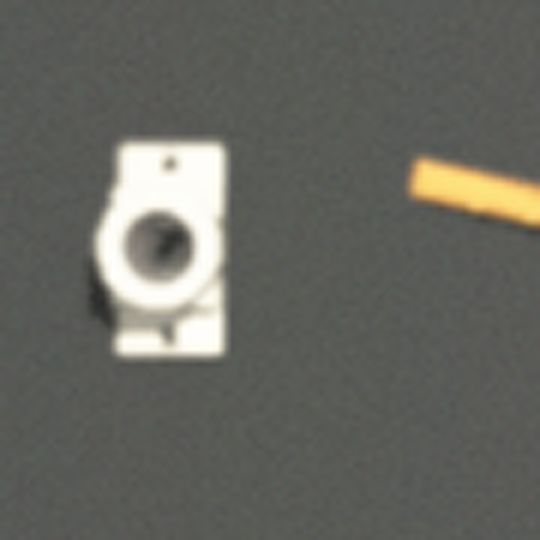

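View pics/c2.png

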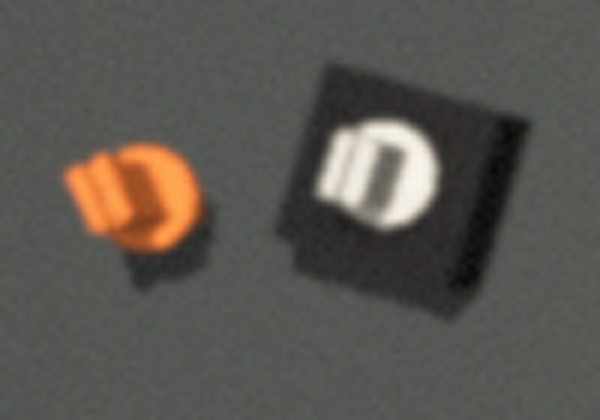

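```bash
cat >> h.py <<'E'
def plan(x=None,y=None,z=None,yaw=None):
    """total shift in tool axes as they stand now; turn in deg (about tool y)"""
    o=robot.get_obs(); P=np.array(o['tool_pos']); r,p,w=o['ee_rot']
    from scipy.spatial.transform import Rotation as S
    R=S.from_euler('xyz',[r,p,w]).as_matrix()
    T=np.array([P[0] if x is None else x,P[1] if y is None else y,P[2] if z is None else z])
    d=R.T@(T-P)
    print('pos',np.round(P,4),'rpy',np.round([r,p,w],4),'w',round(o['width'],4),'F',np.round(o['wrist_force'],1),'t',round(o['time'],2))
    print('shift mm',np.round(d*1000,1),'turn',None if yaw is None else round(-np.degrees(yaw-w),2))
E
python3 - <<'E'
from h import *
plan(.48,.22,.24,1.31)
p=snap('wrist','w0.png'); print(np.round(-np.array(p['R']).T@np.array(p['t']).ravel(),3),np.round(p['R'],3).tolist(),p['mtx'])
E
```

```text
pos [0.2166 0.5056 0.2245] rpy [-1.5708e+00 -1.0000e-04  1.1661e+00] w 0.0935 F [ 0.7 -0.5 -0. ] t 1.4
shift mm [-158.8  -15.5 -354.6] turn -8.25
[0.14  0.538 0.385] [[0.393, 0.92, 0.0], [0.882, -0.377, 0.283], [0.26, -0.111, -0.959]] [[368.42912488   0.         274.06934184]
 [  0.         368.42912488 212.26640292]
 [  0.           0.           1.        ]]
```

View pics/w0.png

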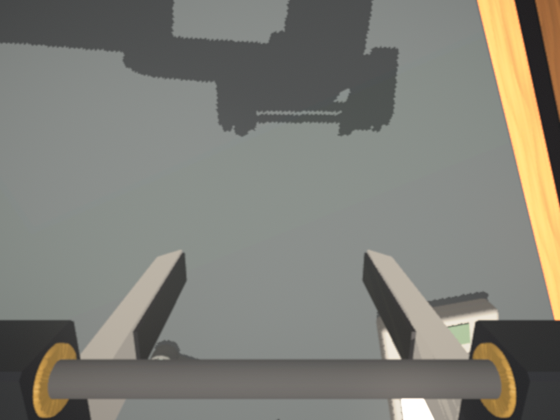

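>>> send_rows(moves="-1 -0.016 -0.0015 -0.0355 0; -1 -0.016 -0.0015 -0.0355 0; -1 -0.016 -0.0015 -0.0355 0; -1 -0.016 -0.0015 -0.0355 0; -1 -0.016 -0.0015 -0.0355 0; -1 -0.016 -0.0015 -0.0355 0; -1 -0.016 -0.0015 -0.0355 0; -1 -0.016 -0.0015 -0.0355 0; 0 -0.016 -0.0015 -0.0355 -4.1; 0 -0.016 -0.0015 -0.0355 -4.1")

```text
time: 2.28
tool_pos: [0.4828, 0.2189, 0.24]
ee_rot: [-1.571, -0.001, 1.312]
wrist_force: [0.4, 0.1, -0.4]
width: 0.084
```

Run:
```python
from h import *
plan(.551,.266,.24,1.31)
p=snap('wrist','w1.png')
for t,z in [('bore',.062),('slot',0),('stem',.005),('head',.082),('rest',0),('socket',0)]:
  print(t,[(np.round(r['centre']).tolist(),round(r['conf'],2),np.round(ray(p,r['centre'],z)[:2],4).tolist()) for r in imaging.landmark_of(p,t)])
```

```text
pos [0.4828 0.2189 0.24  ] rpy [-1.5713e+00 -5.0000e-04  1.3123e+00] w 0.084 F [ 0.4  0.1 -0.4] t 2.28
shift mm [ 63.    0.  -53.9] turn 0.13
bore [([126.0, 271.0], 0.65, [0.5204, 0.055]), ([330.0, 229.0], 0.6, [0.5289, 0.2626]), ([344.0, 258.0], 0.55, [0.5624, 0.2697])]
slot [([128.0, 255.0], 0.87, [0.5229, 0.0308])]
stem [([330.0, 227.0], 0.91, [0.5476, 0.268]), ([125.0, 251.0], 0.7, [0.5162, 0.0316]), ([415.0, 200.0], 0.6, [0.5405, 0.3656]), ([329.0, 226.0], 0.18, [0.5461, 0.2668])]
head [([343.0, 255.0], 0.77, [0.5497, 0.2677]), ([446.0, 218.0], 0.63, [0.5378, 0.3657]), ([328.0, 231.0], 0.57, [0.5225, 0.2592])]
rest [([146.0, 250.0], 0.75, [0.5225, 0.0539])]
socket [([146.0, 248.0], 0.65, [0.5204, 0.0552])]
```

View pics/w1.png

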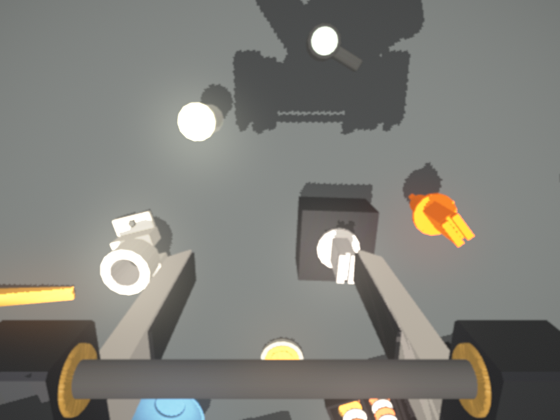

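Run:
```python
from h import *
a=cv2.imread('pics/w1.png')
cv2.imwrite('pics/c3.png',cv2.resize(a[190:290,290:390],None,fx=6,fy=6,interpolation=cv2.INTER_CUBIC))
cv2.imwrite('pics/c4.png',cv2.resize(a[200:310,80:200],None,fx=5,fy=5,interpolation=cv2.INTER_CUBIC))
```

```text
(no output)
```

View pics/c3.png

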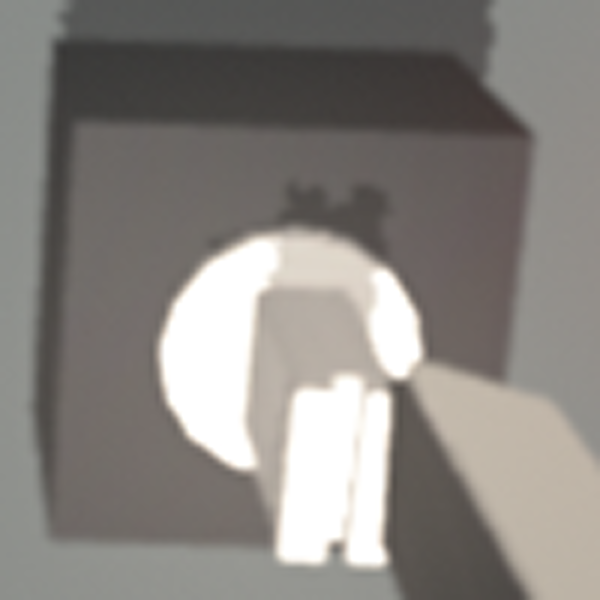

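View pics/c4.png

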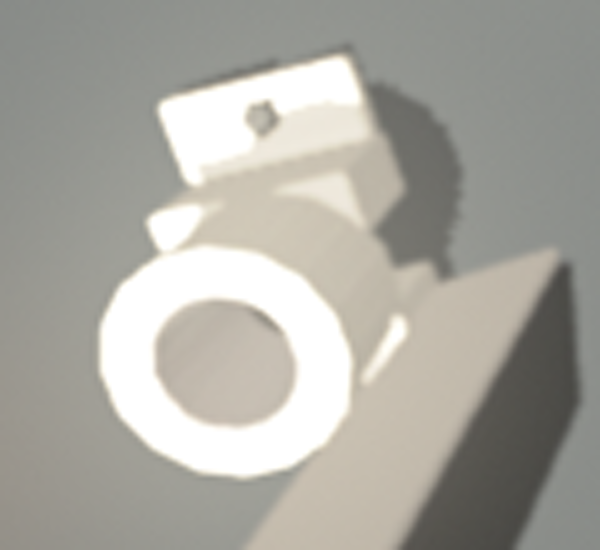

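Run:
```python
from h import *
p=imaging.snapshot('wrist')
f=lambda x,y,z:ray(p,(290+x/6,190+y/6),z)[:2]
q=np.array([f(297,385,.108),f(277,560,.108),f(388,563,.108),f(390,385,.108)]); print(q.round(4),q.mean(0))
print(np.degrees(np.arctan2(*(q[1]-q[0])[::-1])))
c=np.array([f(75,122,.056),f(520,135,.056),f(50,540,.056)]);print(c,np.degrees(np.arctan2(*(c[1]-c[0])[::-1])),np.degrees(np.arctan2(*(c[2]-c[0])[::-1])))
# groove
g1=f(352,385,.108);g2=f(335,558,.108);print(g1,g2,np.degrees(np.arctan2(*(g2-g1)[::-1])))
print('collar',f(290,350,.062))
s=lambda x,y,z:ray(p,(80+x/5,200+y/5),z)[:2]
print('bore',s(226,362,.062)); e=s(160,103,.006),s(350,57,.006); print(e,np.degrees(np.arctan2(*(e[1]-e[0])[::-1])))
plan(.551,.266,.24,1.31)
```

```text
[[0.5339 0.2656]
 [0.5602 0.2571]
 [0.5648 0.2727]
 [0.5373 0.2784]] [0.54905799 0.2684522 ]
-18.040459197384358
[[0.50344755 0.244428  ]
 [0.5241062  0.3137527 ]
 [0.57493005 0.22272582]] 73.40602793949817 -16.888360863232503
[0.53593019 0.27320917] [0.56203553 0.2653328 ] -16.78935358885734
collar [0.5485903  0.26936955]
bore [0.51908639 0.0569066 ]
(array([0.47527415, 0.03510941]), array([0.47607056, 0.08007797])) 88.98538150126718
pos [0.481  0.2218 0.2396] rpy [-1.5707e+00 -4.0000e-04  1.3111e+00] w 0.0524 F [-0.3 -0.9 -0.4] t 2.68
shift mm [ 60.7  -0.4 -56.3] turn 0.06
```

Run:
```python
from h import *
plan(.602,.034,.15,1.311)
```

```text
pos [0.481  0.2218 0.2396] rpy [-1.5707e+00 -4.0000e-04  1.3111e+00] w 0.0524 F [-0.3 -0.9 -0.4] t 2.68
shift mm [-150.5   89.5 -165.2] turn 0.01
```

>>> send_rows(moves="0 -0.019 0.0112 -0.0206 0; 0 -0.019 0.0112 -0.0206 0; 0 -0.019 0.0112 -0.0206 0; 0 -0.019 0.0112 -0.0206 0; 0 -0.019 0.0112 -0.0206 0; 0 -0.019 0.0112 -0.0206 0; 0 -0.019 0.0112 -0.0206 0; 0 -0.0175 0.0112 -0.0206 0; 0 0 0 0 0; 0 0 0 0 0")

```text
time: 3.52
tool_pos: [0.6016, 0.0331, 0.1486]
ee_rot: [-1.568, -0.0, 1.309]
wrist_force: [0.0, -0.4, 0.1]
width: 0.0472
```

Run:
```python
from h import *
plan(.602,.034,.15,1.311)
p=snap('wrist','w2.png')
for t,z in [('bore',.062),('slot',0),('socket',0),('wedge',0),('tip',0)]:
  print(t,[(np.round(r['centre']).tolist(),round(r['conf'],2),np.round(ray(p,r['centre'],z)[:2],4).tolist()) for r in imaging.landmark_of(p,t)])
u=proj(p,[.52,.055,.03]); print(u)
a=p['image'][:,:,::-1]; x0=int(u[0])-75;y0=max(0,int(u[1])-60)
x0=max(0,x0); print(x0,y0)
cv2.imwrite('pics/c5.png',cv2.resize(a[y0:y0+120,x0:x0+150],None,fx=5,fy=5,interpolation=cv2.INTER_CUBIC))
```

```text
pos [0.6016 0.0331 0.1486] rpy [-1.5681 -0.      1.3088] w 0.0472 F [ 0.  -0.4  0.1] t 3.52
shift mm [ 1.  -1.4 -0.1] turn -0.13
bore [([272.0, 102.0], 0.66, [0.5194, 0.0535]), ([164.0, 172.0], 0.37, [0.544, -0.0292])]
slot []
socket [([272.0, 106.0], 0.75, [0.5216, 0.0526]), ([290.0, 343.0], 0.42, [0.7409, 0.012])]
wedge []
tip [([163.0, 172.0], 0.94, [0.5494, -0.0508])]
[274.31973524 102.74333259]
199 42
```

View pics/w2.png

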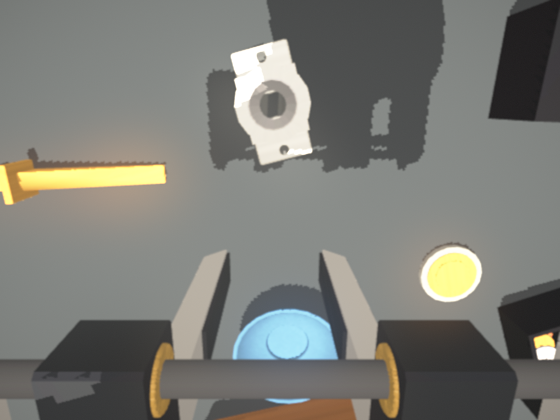

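View pics/c5.png

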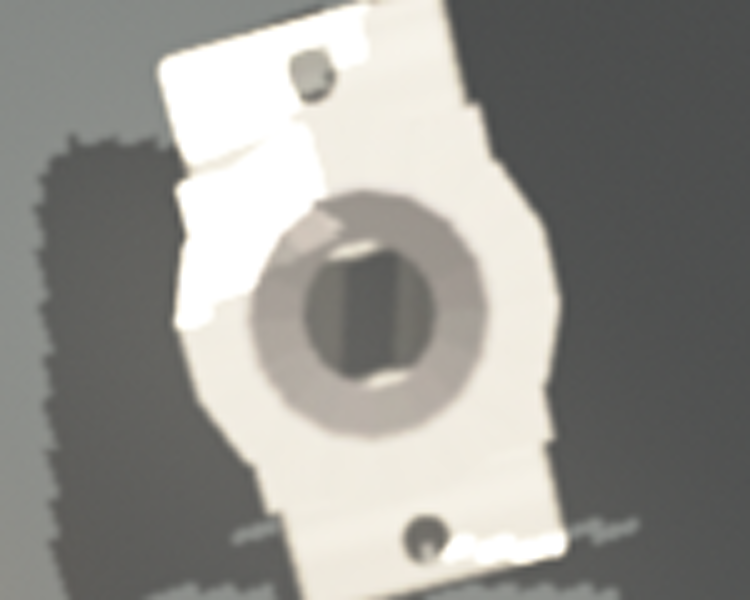

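Run:
```python
from h import *
p=imaging.snapshot('wrist')
f=lambda x,y,z:ray(p,(199+x/5,42+y/5),z)[:2]
ang=lambda a,b:np.degrees(np.arctan2(*(b-a)[::-1]))
for z in (.005,.01):
  a,b=f(313,74,z),f(427,538,z);print(a,b,(a+b)/2,ang(a,b)+90)
print('mouth',f(369,314,.062),f(370,315,.028))
a,b=f(346,262,.026),f(350,375,.026);print(ang(a,b))
a,b=f(398,262,.026),f(392,372,.026);print(ang(a,b))
a,b=f(358,248,.026),f(385,382,.026);print(ang(a,b),np.linalg.norm(a-b))
g=cv2.cvtColor(p['image'],cv2.COLOR_RGB2GRAY)[88:122,254:296]
# blow-up w/ contrast
cv2.imwrite('pics/c6.png',cv2.resize(cv2.normalize(np.clip(g,60,160),None,0,255,cv2.NORM_MINMAX),None,fx=16,fy=16,interpolation=cv2.INTER_CUBIC))
for t,z,uv in [('tip',.0,(165,176))]: print(ray(p,uv,.003))
plan(.549,.2685,.20,1.274)
```

```text
[0.48556218 0.05491306] [0.55889714 0.05428348] [0.52222966 0.05459827] 89.50813078577963
[0.48614063 0.05491858] [0.55827914 0.05429928] [0.52220989 0.05460893] 89.50813078577963
mouth [0.52190975 0.05434702] [0.52220622 0.05433017]
-12.950303588569003
-17.896436901378244
-2.9998425512792686 0.019559552041653373
[ 0.55477213 -0.04915918  0.003     ]
pos [0.6021 0.0338 0.1508] rpy [-1.5722e+00 -5.0000e-04  1.3107e+00] w 0.0468 F [0.7 0.  0.4] t 3.87
shift mm [213.2 -49.2 111.6] turn 2.11
```

View pics/c6.png

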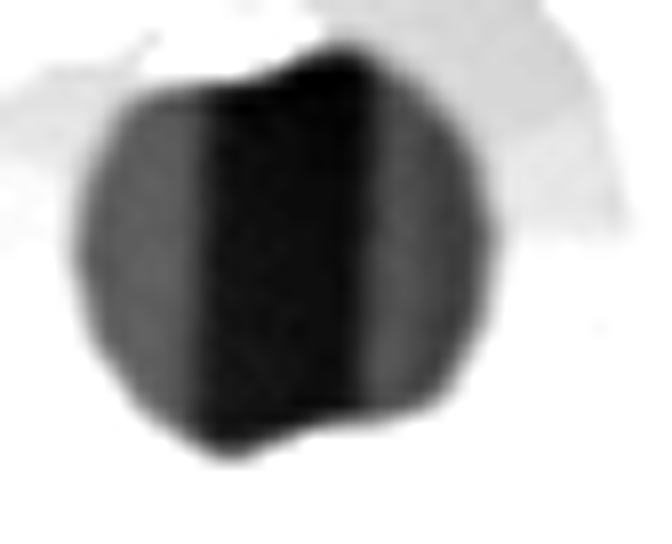

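>>> send_rows(moves="0 0.027 -0.003 0.014 0; 0 0.027 -0.003 0.014 0; 0 0.027 -0.003 0.014 0; 0 0.027 0 0.014 0; 0 0.027 0 0.014 0; 0 0.027 0 0.014 0; 0 0.027 0 0.014 0; 0 0.024 0 0.0136 0; 0 0 0 0 2.1; 0 0 0 0 0")

```text
time: 4.7
tool_pos: [0.5485, 0.2694, 0.1593]
ee_rot: [-1.571, -0.0, 1.276]
wrist_force: [0.4, -0.4, -0.4]
width: 0.0471
```

Run:
```python
from h import *
plan(.549,.2685,.087,1.274)
p=snap('wrist','w3.png')
for t,z in [('stem',.005),('head',.082),('rest',0)]:
  print(t,[(np.round(r['centre']).tolist(),round(r['conf'],2),np.round(ray(p,r['centre'],z)[:2],4).tolist()) for r in imaging.landmark_of(p,t)])
print(proj(p,[.549,.2685,.108]))
```

```text
pos [0.5485 0.2694 0.1593] rpy [-1.5713e+00 -5.0000e-04  1.2755e+00] w 0.0471 F [ 0.4 -0.4 -0.4] t 4.7
shift mm [-0.7 72.3 -0.7] turn 0.09
stem [([377.0, 162.0], 0.78, [0.5402, 0.3639]), ([272.0, 206.0], 0.71, [0.551, 0.2666])]
head [([409.0, 179.0], 0.69, [0.5394, 0.3644]), ([275.0, 237.0], 0.66, [0.5527, 0.2686]), ([42.0, 240.0], 0.5, [0.5088, 0.1145]), ([271.0, 205.0], 0.3, [0.5303, 0.2727])]
rest [([271.0, 205.0], 0.62, [0.5518, 0.2658])]
[273.0211733  246.11315551]
```

View pics/w3.png

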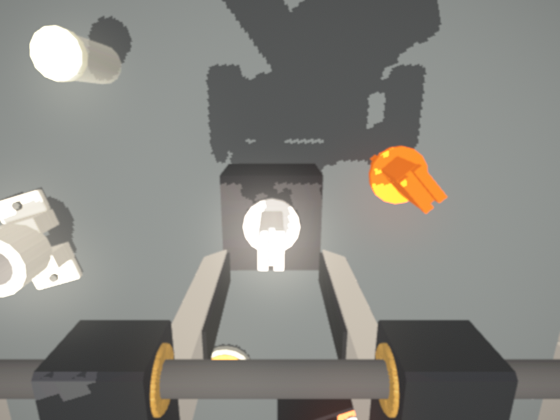

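Run:
```python
from h import *
p=imaging.snapshot('wrist')
a=p['image'][:,:,::-1][185:285,220:330]
cv2.imwrite('pics/c7.png',cv2.resize(cv2.convertScaleAbs(a,alpha=.8),None,fx=6,fy=6,interpolation=cv2.INTER_CUBIC))
```

```text
(no output)
```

View pics/c7.png

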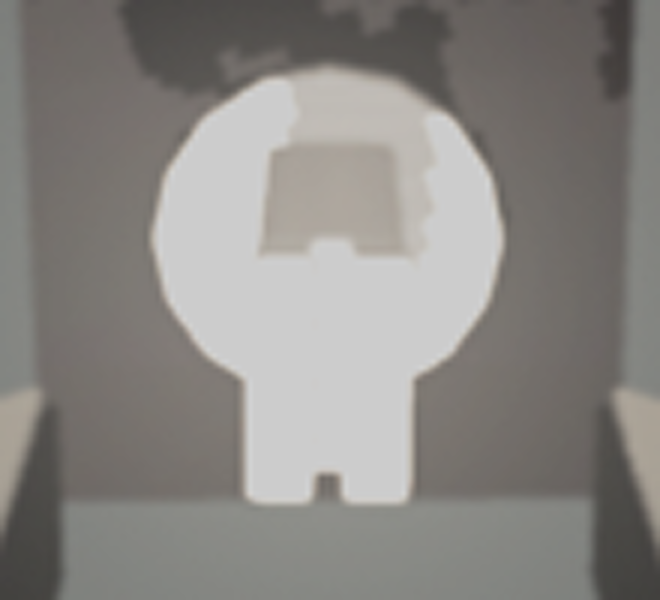

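>>> send_rows(moves="0 0 0.0145 0 0; 0 0 0.0145 0 0; 0 0 0.0145 0 0; 0 0 0.0145 0 0; 0 0 0.0145 0 0; 0 0 0 0 0; 1 0 0 0 0; 1 0 0 0 0; 1 0 0 0 0; 1 0 0 0 0")

```text
time: 5.78
tool_pos: [0.5503, 0.2674, 0.0879]
ee_rot: [-1.573, -0.002, 1.272]
wrist_force: [0.5, 0.1, -0.1]
width: 0.0237
```

>>> send_rows(moves="1 0 0 0 0; 1 0 0 0 0; 1 0 -0.005 0 0; 1 0 -0.01 0 0; 1 0 -0.02 0 0; 1 0 -0.02 0 0; 1 0 -0.02 0 0; 1 0 -0.02 0 0; 1 0 0 0 0; 1 0 0 0 0")

```text
time: 6.62
tool_pos: [0.5502, 0.2676, 0.1831]
ee_rot: [-1.574, -0.002, 1.273]
wrist_force: [-0.6, 0.2, -2.3]
width: 0.0156
```

Run:
```python
from h import *
plan(.522,.0545,None,1.263)
p=snap('wrist','w4.png')
```

```text
pos [0.5502 0.2676 0.1831] rpy [-1.5736 -0.0024  1.2726] w 0.0156 F [-0.6  0.2 -2.3] t 6.62
shift mm [-212.    -0.4  -35.7] turn 0.55
```

View pics/w4.png

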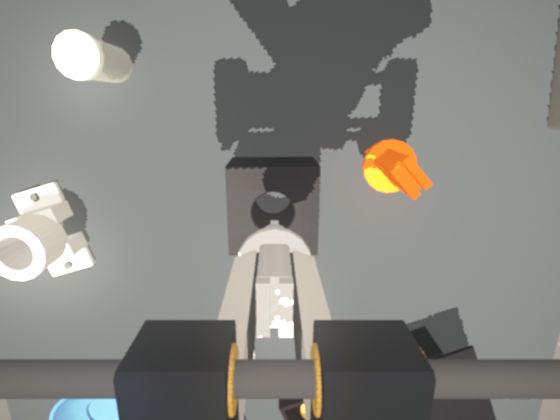

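>>> send_rows(moves="1 -0.015 0 -0.0025 0; 1 -0.026 0 -0.0045 0; 1 -0.026 0 -0.0045 0; 1 -0.026 0 -0.0045 0; 1 -0.026 0 -0.0045 0; 1 -0.026 0 -0.0045 0; 1 -0.026 0 -0.0045 0; 1 -0.026 0 -0.0045 0; 1 -0.015 0 -0.0017 0; 1 0 0 0 0.5")

```text
time: 7.5
tool_pos: [0.5194, 0.0504, 0.1794]
ee_rot: [-1.568, 0.003, 1.259]
wrist_force: [-0.2, 0.0, -1.4]
width: 0.0156
```

Run:
```python
from h import *
plan(.522,.0545,None,1.263)
p=snap('wrist','w5.png')
a=p['image'][:,:,::-1][180:350,200:350]
cv2.imwrite('pics/c8.png',cv2.resize(a,None,fx=4,fy=3.5,interpolation=cv2.INTER_CUBIC))
p=snap('scene','s5.png')
cv2.imwrite('pics/c9.png',cv2.resize(p['image'][:,:,::-1][140:270,250:410],None,fx=4.5,fy=4.5,interpolation=cv2.INTER_CUBIC))
```

```text
pos [0.5194 0.0504 0.1794] rpy [-1.5675  0.0031  1.259 ] w 0.0156 F [-0.2  0.  -1.4] t 7.5
shift mm [ 4.7 -0.  -1.2] turn -0.23
```

View pics/c8.png

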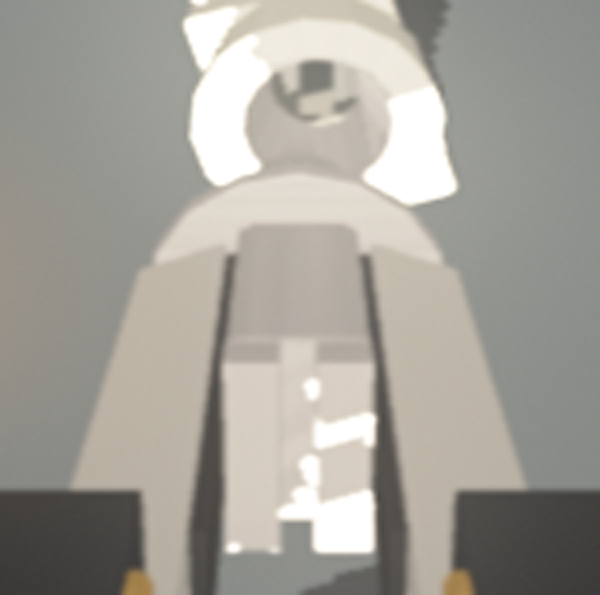

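View pics/c9.png

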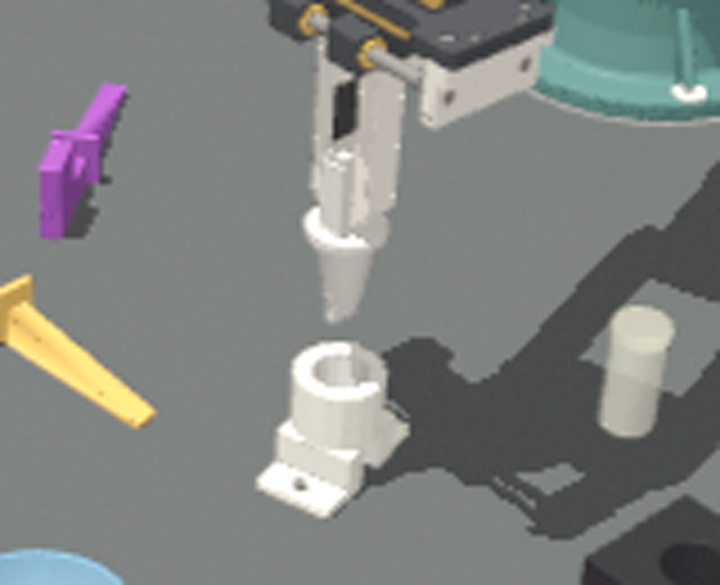

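Run:
```python
from h import *
p=imaging.snapshot('wrist')
plan(.522,.0545,None,1.263)
z=robot.get_obs()['tool_pos'][2]+.020
f=lambda x,y,z:ray(p,(200+x/4,180+y/3.5),z)[:2]
a,b,c=f(298,340,z),f(298,360,z),f(298,552,z)
print(a,b,c,np.linalg.norm(a-c),np.linalg.norm(b-c),(a+c)/2,(b+c)/2)
```

```text
pos [0.5205 0.054  0.1802] rpy [-1.5686e+00  1.0000e-04  1.2632e+00] w 0.0162 F [ 0.3 -0.1 -1.2] t 7.65
shift mm [ 0.9 -0.  -1.3] turn 0.01
[0.50710148 0.057592  ] [0.50961869 0.05679212] [0.5350709  0.04870435] 0.02934754847532341 0.026706307058469464 [0.52108619 0.05314817] [0.5223448  0.05274823]
```

>>> send_rows(moves="1 0.001 0 -0.0013 0; 1 0 0.01 0 0; 1 0 0.01 0 0; 1 0 0.01 0 0; 1 0 0.008 0 0; 1 0 0.006 0 0; 1 0 0.006 0 0; 1 0 0.004 0 0; 1 0 0 0 0; 1 0 0 0 0")

```text
time: 8.48
tool_pos: [0.5228, 0.0547, 0.1273]
ee_rot: [-1.571, -0.0, 1.264]
wrist_force: [-0.3, 0.3, -1.6]
width: 0.0158
```

Run:
```python
from h import *
plan(.522,.0545,None,1.263)
p=snap('scene','s6.png')
cv2.imwrite('pics/c10.png',cv2.resize(p['image'][:,:,::-1][150:260,270:390],None,fx=6,fy=5,interpolation=cv2.INTER_CUBIC))
plan()
```

```text
pos [0.5228 0.0547 0.1273] rpy [-1.5707e+00 -1.0000e-04  1.2637e+00] w 0.0158 F [-0.3  0.3 -1.6] t 8.48
shift mm [-0.4  0.   0.7] turn 0.04
pos [0.5231 0.0547 0.1277] rpy [-1.5715e+00 -3.0000e-04  1.2637e+00] w 0.0159 F [ 0.3  0.2 -1.4] t 8.53
shift mm [0. 0. 0.] turn None
```

View pics/c10.png

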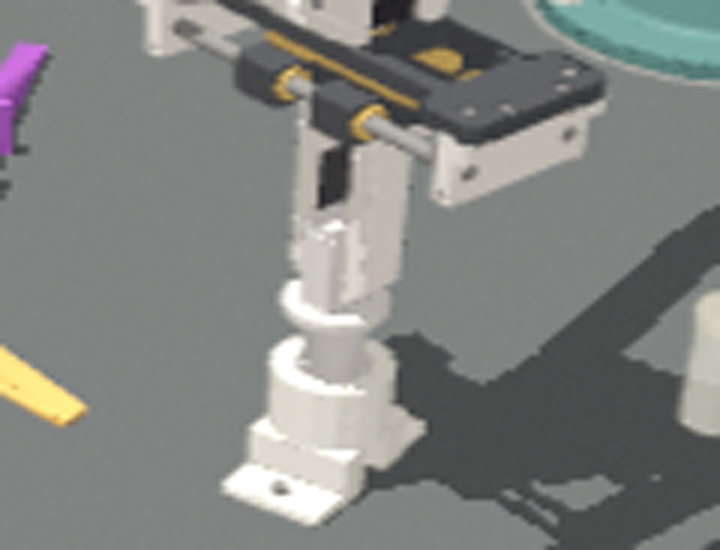

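>>> send_rows(moves="1 0 0.003 0.0005 0; 1 0 0.003 0 0; 1 0 0.003 0 0; 1 0 0.002 0 0; 1 0 0.002 0 0; 1 0 0.001 0 0; 1 0 0.001 0 0; 1 0 0.001 0 0; 1 0 0 0 0; 1 0 0 0 0")

```text
time: 9.37
tool_pos: [0.5218, 0.0547, 0.1111]
ee_rot: [-1.57, 0.001, 1.264]
wrist_force: [-2.6, -1.2, -1.3]
width: 0.0158
```

>>> send_rows(moves="1 0 0.001 0.001 0; 1 0 0.001 0 0; 1 0 0.001 0 0; 1 0 0.001 0 0; 1 0 0 0 0; 1 0 0 0 0; 1 0 0 0 0; 1 0 0 0 0; 1 0 0 0 0; 1 0 0 0 0")

```text
time: 10.2
tool_pos: [0.521, 0.0549, 0.1072]
ee_rot: [-1.57, 0.001, 1.264]
wrist_force: [-4.6, -1.8, 2.6]
width: 0.0158
```

>>> send_rows(moves="1 -0.0005 0 0.001 0; 1 -0.0005 0 0.001 0; 1 0 0 0 0; 1 0 0.001 0 0; 1 0 0 0 0; 1 0 0.001 0 0; 1 0 0 0 0; 1 0 0 0 0; 1 0 0 0 0; 1 0 0 0 0")

```text
time: 11.03
tool_pos: [0.5192, 0.055, 0.1053]
ee_rot: [-1.571, -0.001, 1.264]
wrist_force: [1.0, -0.5, -1.7]
width: 0.0159
```

>>> send_rows(moves="1 0 0.001 0 0; 1 0 0 0 0; 1 0 0.001 0 0; 1 0 0 0 0; 1 0 0.001 0 0; 1 0 0 0 0; 1 0 0.001 0 0; 1 0 0 0 0; 1 0 0 0 0; 1 0 0 0 0")

```text
time: 11.87
tool_pos: [0.5192, 0.0547, 0.1014]
ee_rot: [-1.571, 0.0, 1.264]
wrist_force: [-1.4, -0.3, -1.3]
width: 0.0162
```

>>> send_rows(moves="1 0 0.001 0 0; 1 0 0 0 0; 1 0 0.001 0 0; 1 0 0 0 0; 1 0 0.001 0 0; 1 0 0 0 0; 1 0 0 0 0; 1 0 0 0 0; 1 0 0 0 0; 1 0 0 0 0")

```text
time: 12.7
tool_pos: [0.5193, 0.0544, 0.0984]
ee_rot: [-1.571, 0.001, 1.264]
wrist_force: [0.8, -2.9, -1.4]
width: 0.0159
```

>>> send_rows(moves="1 -0.0005 0.0005 0 0; 1 0 0 0 0; 1 0 0.0005 0 0; 1 0 0 0 0; 1 0 0.0005 0 0; 1 0 0 0 0; 1 0 0 0 0; 1 0 0 0 0; 1 0 0 0 0; 1 0 0 0 0")

```text
time: 13.53
tool_pos: [0.5193, 0.0542, 0.0971]
ee_rot: [-1.572, -0.0, 1.264]
wrist_force: [2.3, -3.1, 2.1]
width: 0.0159
```

>>> send_rows(moves="1 -0.0005 0 0.0005 0; 1 0 0.0005 0 0; 1 0 0 0 0; 1 0 0 0 0; 1 0 0.0005 0 0; 1 0 0 0 0; 1 0 0 0 0; 1 0 0 0 0; 1 0 0 0 0; 1 0 0 0 0")

```text
time: 14.37
tool_pos: [0.5193, 0.054, 0.0965]
ee_rot: [-1.573, -0.001, 1.264]
wrist_force: [4.0, -3.2, 1.8]
width: 0.0159
```

>>> send_rows(moves="1 -0.0005 0 -0.001 0; 1 0 0.0005 0 0; 1 0 0 0 0; 1 0 0 0 0; 1 0 0.0005 0 0; 1 0 0 0 0; 1 0 0.0005 0 0; 1 0 0 0 0; 1 0 0 0 0; 1 0 0 0 0")

```text
time: 15.2
tool_pos: [0.5194, 0.0539, 0.0963]
ee_rot: [-1.571, -0.002, 1.264]
wrist_force: [-0.4, -0.3, 8.3]
width: 0.0159
```

Run:
```python
from h import *
plan();print(robot.get_obs()['wrist_torque'])
p=snap('scene','s7.png')
cv2.imwrite('pics/c11.png',cv2.resize(p['image'][:,:,::-1][160:260,280:380],None,fx=6,fy=6,interpolation=cv2.INTER_CUBIC))
```

```text
pos [0.5194 0.0539 0.0963] rpy [-1.5715 -0.0018  1.2641] w 0.0159 F [-0.4 -0.3  8.3] t 15.2
shift mm [0. 0. 0.] turn None
[-0.21595359 -0.18059152 -0.00842025]
```

View pics/c11.png

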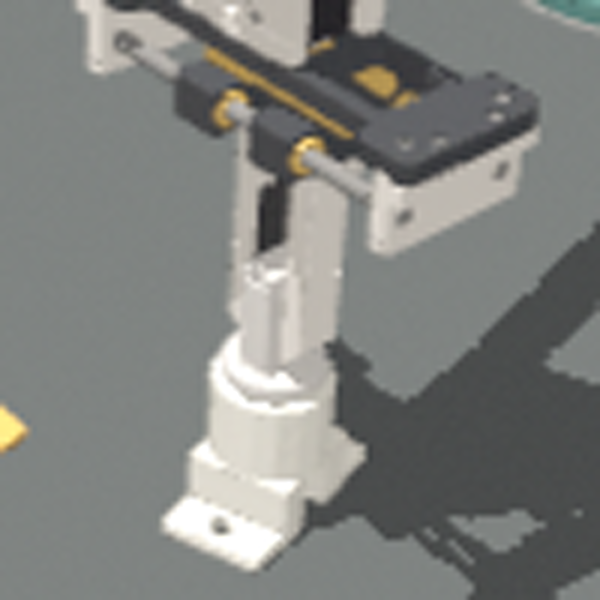

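>>> send_rows(moves="1 0 0.0005 0 0; 1 0 0 0 0; 1 0 0.0003 0 0; 1 0 0 0 0; 1 0 0 0 0; 1 0 0 0 0; 1 0 0 0 0; 1 0 0 0 0; 1 0 0 0 0; 1 0 0 0 0")

```text
time: 16.08
tool_pos: [0.5194, 0.054, 0.0963]
ee_rot: [-1.572, -0.002, 1.264]
wrist_force: [-0.4, -0.1, 11.8]
width: 0.0158
```

>>> send_rows(moves="1 0 -0.001 0 0; 1 0 -0.001 0 0; 1 0 0 0 0; 0.3 0 0 0 0; 0 0 0 0 0; 0 0 0 0 0; 0 0 0 0 0; 0 0 0 0 0; 0 0 0 0 0; 0 0 0 0 0")

```text
time: 16.92
tool_pos: [0.5189, 0.0532, 0.0953]
ee_rot: [-1.57, 0.0, 1.264]
wrist_force: [-0.1, -0.8, -0.2]
width: 0.0468
```

>>> send_rows(moves="0 0 -0.01 0 0; 0 0 -0.015 0 0; 0 0 -0.02 0 0; 0 0 -0.02 0 0; 0 0 -0.02 0 0; 0 0 -0.02 0 0; 0 0 0 0 0; 0 0 0 0 0; 0 0 0 0 0; 0 0 0 0 0")

```text
time: 17.75
tool_pos: [0.5183, 0.0532, 0.1988]
ee_rot: [-1.568, 0.001, 1.264]
wrist_force: [-0.1, -0.0, -0.8]
width: 0.0469
```

Run:
```python
from h import *
plan(.508,-.18,.20,-.22);print(robot.get_obs()['joint_positions'])
p=snap('scene','s8.png')
cv2.imwrite('pics/c12.png',cv2.resize(p['image'][:,:,::-1][160:260,280:380],None,fx=6,fy=6,interpolation=cv2.INTER_CUBIC))
```

```text
pos [0.5183 0.0532 0.1988] rpy [-1.5678e+00  8.0000e-04  1.2637e+00] w 0.0469 F [-0.1 -0.  -0.8] t 17.75
shift mm [-225.4   -1.2  -60.7] turn 85.01
[-6.63443462e-03  3.13989178e-02  1.48015010e+00  1.15675633e-04
  1.63313792e+00 -1.27030664e+00]
```

View pics/c12.png

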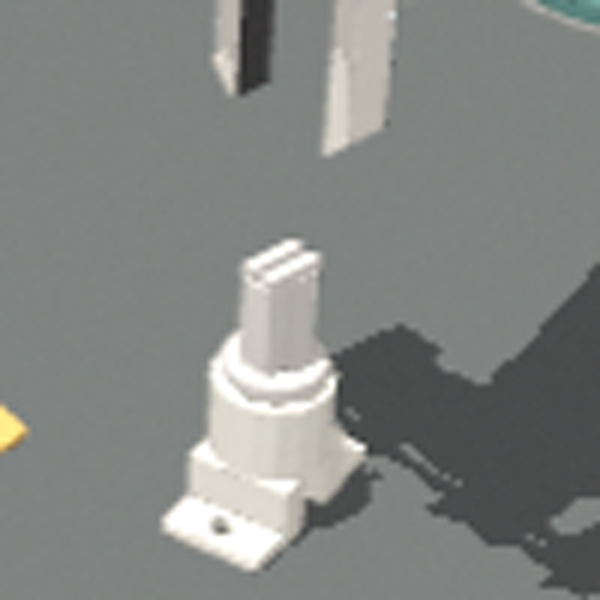

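>>> send_rows(moves="0 0 0 0 7.1; 0 0 0 0 7.1; 0 0 0 0 7.1; 0 0 0 0 7.1; 0 0 0 0 7.1; 0 0 0 0 7.1; 0 0 0 0 7.1; 0 0 0 0 7.1; 0 0 0 0 7.1; 0 0 0 0 7.1")

```text
time: 18.63
tool_pos: [0.5185, 0.0532, 0.199]
ee_rot: [-1.571, 0.003, 0.018]
wrist_force: [-0.2, 0.3, 0.3]
width: 0.0466
```

>>> send_rows(moves="0 0 0 0 7.0; 0 0 0 0 7.0; 0 0 0 -0.03 0; 0 0 0 -0.03 0; 0 0 0 -0.03 0; 0 0 0 -0.03 0; 0 0 0 -0.03 0; 0 0 0 -0.03 0; 0 0 0 -0.03 0; 0 0 0 0 0")

```text
time: 19.47
tool_pos: [0.4717, -0.1559, 0.1991]
ee_rot: [-1.573, 0.003, -0.225]
wrist_force: [0.2, 0.9, 0.2]
width: 0.0469
```

Run:
```python
from h import *
plan(.508,-.206,.12,-.22);print(robot.get_obs()['joint_positions'])
p=snap('wrist','w9.png')
for t,z in [('wedge',0),('tip',0.0),('slot',0),('bore',.062)]:
  print(t,[(np.round(r['centre']).tolist(),round(r['conf'],2),np.round(ray(p,r['centre'],z)[:2],4).tolist()) for r in imaging.landmark_of(p,t)])
```

```text
pos [ 0.4717 -0.1559  0.1991] rpy [-1.5729  0.0027 -0.2255] w 0.0469 F [0.2 0.9 0.2] t 19.47
shift mm [ 46.8  79.  -40.6] turn -0.31
[-0.43154984 -0.02339434  1.53467432 -0.0026225   1.63249907 -0.20622922]
wedge [([237.0, 250.0], 0.97, [0.4181, -0.2109]), ([322.0, 232.0], 0.67, [0.5087, -0.2106])]
tip [([332.0, 56.0], 0.81, [0.5493, -0.0468]), ([115.0, 324.0], 0.57, [0.2622, -0.2665])]
slot [([322.0, 233.0], 0.63, [0.5079, -0.2116])]
bore []
```

View pics/w9.png

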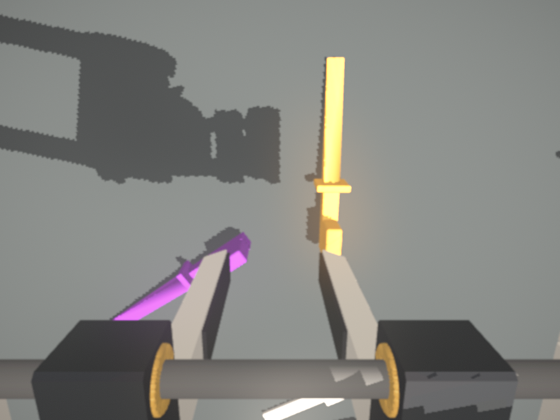

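>>> send_rows(moves="0 0.008 0.007 -0.007 0; 0 0.008 0.007 -0.007 0; 0 0.008 0.007 -0.007 0; 0 0.008 0.007 -0.007 0; 0 0.008 0.007 -0.007 0; 0 0.007 0.005 -0.007 0; 0 0 0 0 0; 0 0 0 0 0; 0 0 0 0 0; 0 0 0 0 0")

```text
time: 20.55
tool_pos: [0.5102, -0.2029, 0.1612]
ee_rot: [-1.571, -0.001, -0.22]
wrist_force: [-0.5, 0.7, -0.3]
width: 0.0468
```

Run:
```python
from h import *
plan(.508,-.206,.04,-.22)
p=snap('wrist','w10.png')
for t,z in [('wedge',0),('tip',0.0)]:
  print(t,[(np.round(r['centre']).tolist(),round(r['conf'],2),np.round(ray(p,r['centre'],z)[:2],4).tolist()) for r in imaging.landmark_of(p,t)])
```

```text
pos [ 0.5102 -0.2029  0.1612] rpy [-1.5708e+00 -9.0000e-04 -2.1960e-01] w 0.0468 F [-0.5  0.7 -0.3] t 20.55
shift mm [ -1.6 121.2  -3.5] turn 0.02
wedge [([274.0, 205.0], 0.67, [0.5082, -0.2083])]
tip [([46.0, 314.0], 0.91, [0.2633, -0.2682]), ([282.0, 0.0], 0.85, [0.5504, -0.0479])]
```

View pics/w10.png

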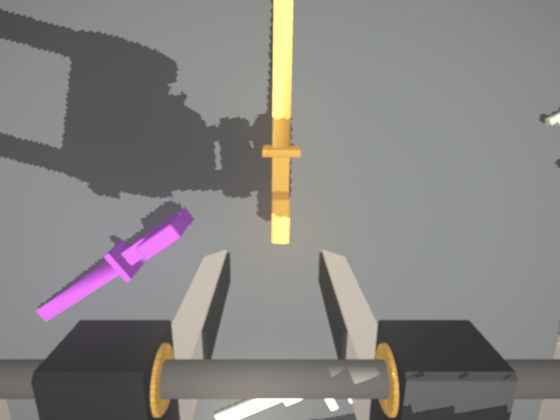

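Run:
```python
from h import *
p=imaging.snapshot('wrist')
h=ray(p,(281,243),.05);f=ray(p,(281.2,150),.034);t=ray(p,(283,1),.006)
print(h,f,t,np.degrees(np.arctan2(t[1]-f[1],t[0]-f[0])),np.degrees(np.arctan2(t[1]-h[1],t[0]-h[0])))
print(np.linalg.norm(t-h))
```

```text
[ 0.50992916 -0.2260971   0.05      ] [ 0.52536711 -0.15687441  0.034     ] [ 0.55042587 -0.05000283  0.006     ] 76.80393650070467 77.04877218500188
0.1859709001471206
```

>>> send_rows(moves="0 0.0025 0.01 -0.005 0.4; 0 0 0.02 0 0; 0 0 0.02 0 0; 0 0 0.02 0 0; 0 0 0.02 0 0; 0 0 0.02 0 0; 0 0 0.013 0 0; 0 0 0 0 0; 0 0 0 0 0; 0 0 0 0 0")

```text
time: 21.58
tool_pos: [0.512, -0.2088, 0.0383]
ee_rot: [-1.571, -0.001, -0.227]
wrist_force: [1.4, -0.1, -0.1]
width: 0.0472
```

>>> send_rows(moves="1 0 0 0 0; 1 0 0 0 0; 1 0 0 0 0; 1 0 0 0 0; 1 0 0 0 0; 1 0 0 0 0; 1 0 0 0 0; 1 0 0 0 0; 1 0 0 0 0; 1 0 0 0 0")

```text
time: 22.42
tool_pos: [0.5118, -0.2086, 0.038]
ee_rot: [-1.571, -0.001, -0.227]
wrist_force: [0.6, -0.8, 2.1]
width: 0.014
```

Run:
```python
from h import *
plan(.5195,-.12,None,-.009)
p=snap('scene','s9.png')
cv2.imwrite('pics/c13.png',cv2.resize(p['image'][:,:,::-1][130:260,200:380],None,fx=4,fy=4,interpolation=cv2.INTER_CUBIC))
p=snap('wrist','w11.png')
```

```text
pos [ 0.5118 -0.2086  0.038 ] rpy [-1.5709e+00 -1.0000e-03 -2.2680e-01] w 0.014 F [ 0.6 -0.8  2.1] t 22.42
shift mm [-12.4  -0.   88. ] turn -12.48
```

View pics/c13.png

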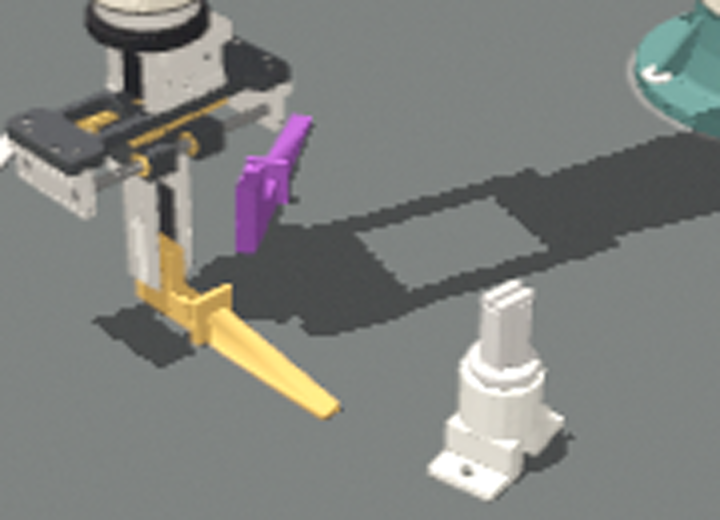

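View pics/w11.png

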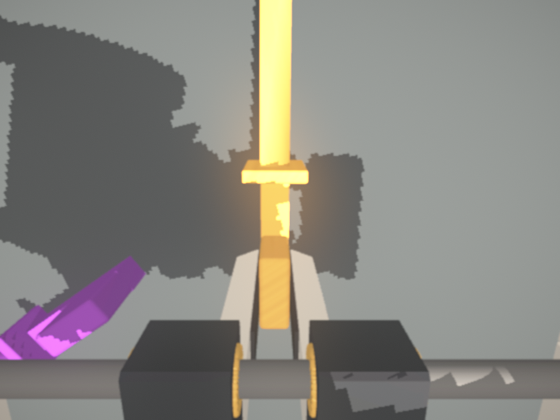

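>>> send_rows(moves="1 0 -0.001 0 0; 1 0 0 0 -3; 1 0 0 0 -3; 1 0 0 0 -3; 1 0 0 0 -3.3; 1 0.005 0 0.01 0; 1 0 0 0.015 0; 1 0 0 0.01 0; 1 0 0 0.01 0; 1 0 0 0 0")

```text
time: 23.35
tool_pos: [0.5166, -0.1606, 0.0381]
ee_rot: [-1.569, 0.001, -0.01]
wrist_force: [-0.5, 1.2, -0.6]
width: 0.0135
```

Run:
```python
from h import *
plan(.517,-.155,None,-.012)
p=snap('wrist','w12.png')
for t,z in [('tip',0.0),('slot',0),('bore',.062),('socket',0)]:
  print(t,[(np.round(r['centre']).tolist(),round(r['conf'],2),np.round(ray(p,r['centre'],z)[:2],4).tolist()) for r in imaging.landmark_of(p,t)])
p=snap('top','t12.png')
cv2.imwrite('pics/c14.png',cv2.resize(p['image'][:,:,::-1][180:280,225:325],None,fx=6,fy=6,interpolation=cv2.INTER_CUBIC))
```

```text
pos [ 0.5166 -0.1606  0.0381] rpy [-1.5692e+00  1.1000e-03 -9.9000e-03] w 0.0135 F [-0.5  1.2 -0.6] t 23.35
shift mm [0.3 0.  5.6] turn 0.12
tip []
slot []
bore []
socket []
```

View pics/w12.png

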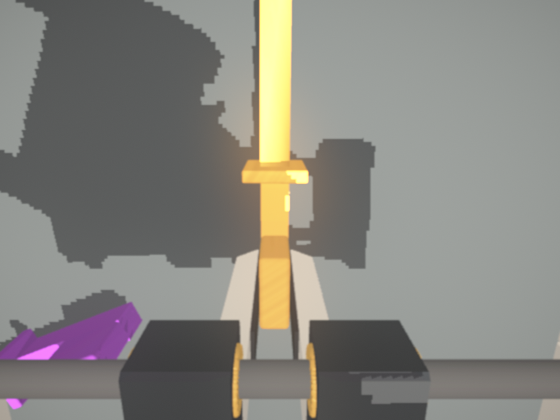

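View pics/c14.png

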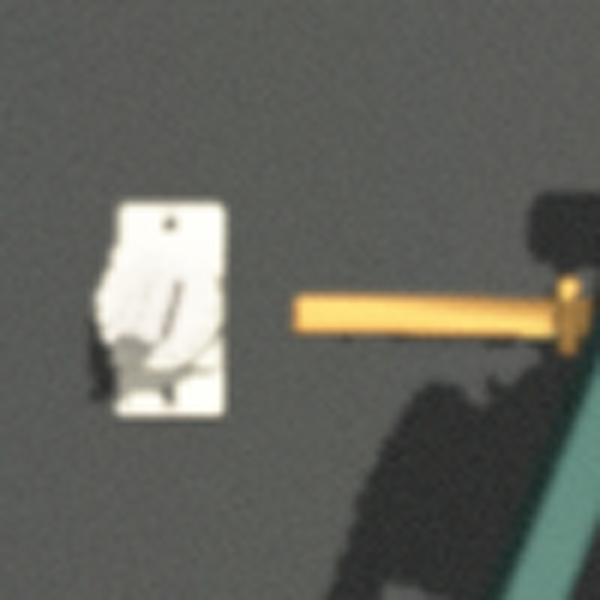

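Run:
```python
from h import *
p=imaging.snapshot('top')
im=cv2.cvtColor(p['image'],cv2.COLOR_RGB2HSV)
f=lambda x,y,z:ray(p,(225+(x-2.5)/6,180+(y-2.5)/6),z)[:2]
a,b=f(170,223,.006),f(170,391,.006);print('screws',a,b,(a+b)/2,np.degrees(np.arctan2(*(a-b)[::-1]))+90)
c=[f(117,203,.006),f(226,203,.006),f(226,415,.006),f(115,415,.006)];print(np.array(c))
m=(im[...,0]>12)&(im[...,0]<32)&(im[...,1]>100)&(im[...,2]>80)
m[:, :260]=0
pts=[]
for col in range(274,316):
    r=np.where(m[215:250,col])[0]+215
    if len(r)>3:
        s=ray(p,(col,r.mean()),0.006); z=.006+(.0165/.11)*max(0,(.0-s[1])); 
        pts.append(np.r_[ray(p,(col,r.mean()),z)[:2],len(r)])
pts=np.array(pts);print(pts[::5].round(4))
q=pts[pts[:,2]<9];k=np.polyfit(q[:,1],q[:,0],1);print('yaw',90-np.degrees(np.arctan(k[0])),'x at socket',np.polyval(k,.054),np.polyval(k,.0))
plan()
```

```text
screws [0.55782353 0.05237503] [0.4871824  0.05250695] [0.52250296 0.05244099] 89.89300346885129
[[0.56640969 0.07475206]
 [0.56611369 0.02872287]
 [0.47702521 0.02899175]
 [0.47723396 0.07566315]]
[[ 5.203e-01 -8.000e-04  6.000e+00]
 [ 5.189e-01 -1.340e-02  7.000e+00]
 [ 5.188e-01 -2.600e-02  7.000e+00]
 [ 5.187e-01 -3.860e-02  7.000e+00]
 [ 5.186e-01 -5.110e-02  7.000e+00]
 [ 5.185e-01 -6.360e-02  7.000e+00]
 [ 5.184e-01 -7.600e-02  7.000e+00]
 [ 5.171e-01 -8.830e-02  6.000e+00]
 [ 5.157e-01 -1.006e-01  7.000e+00]]
yaw 88.50437892903138 x at socket 0.5210434010735191 0.5196334911738325
pos [ 0.517  -0.1638  0.0385] rpy [-1.5707e+00  1.0000e-04 -1.2700e-02] w 0.0138 F [-0.7  0.7 -0.8] t 23.7
shift mm [0. 0. 0.] turn None
```

>>> send_rows(moves="1 0.002 0 0 -0.3; 1 0 0.0007 0 0; 1 0 0 0.005 0; 1 0 0 0.007 0; 1 0 0 0.007 0; 1 0 0 0.007 0; 1 0 0 0 0; 1 0 0 0 0; 1 0 0 0 0; 1 0 0 0 0")

```text
time: 24.53
tool_pos: [0.5193, -0.1372, 0.038]
ee_rot: [-1.57, -0.0, -0.007]
wrist_force: [0.2, 0.9, 0.4]
width: 0.0138
```

Run:
```python
from h import *
plan()
p=snap('top','t13.png')
cv2.imwrite('pics/c15.png',cv2.resize(p['image'][:,:,::-1][200:260,230:310],None,fx=9,fy=9,interpolation=cv2.INTER_CUBIC))
p=snap('scene','s13.png')
cv2.imwrite('pics/c16.png',cv2.resize(p['image'][:,:,::-1][160:260,250:370],None,fx=6,fy=6,interpolation=cv2.INTER_CUBIC))
plan()
```

```text
pos [ 0.5193 -0.1372  0.038 ] rpy [-1.5703e+00 -2.0000e-04 -6.7000e-03] w 0.0138 F [0.2 0.9 0.4] t 24.53
shift mm [0. 0. 0.] turn None
pos [ 0.5193 -0.1374  0.038 ] rpy [-1.5703e+00 -2.0000e-04 -7.1000e-03] w 0.0139 F [0.4 1.3 1.1] t 24.63
shift mm [0. 0. 0.] turn None
```

View pics/c15.png

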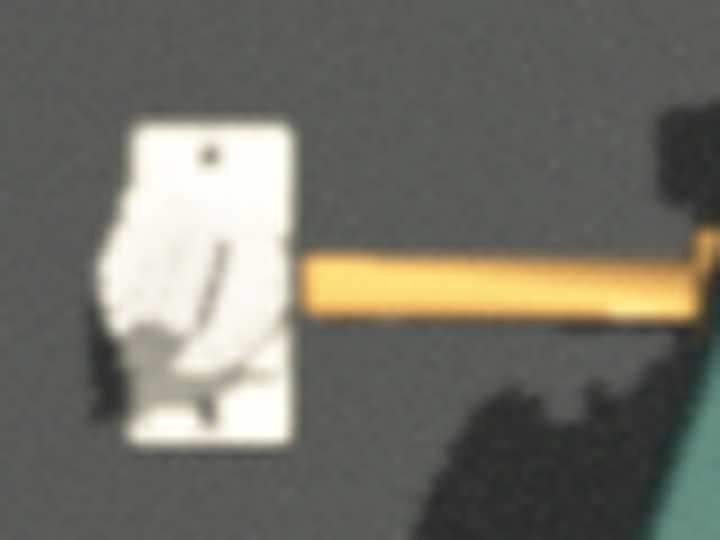

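View pics/c16.png

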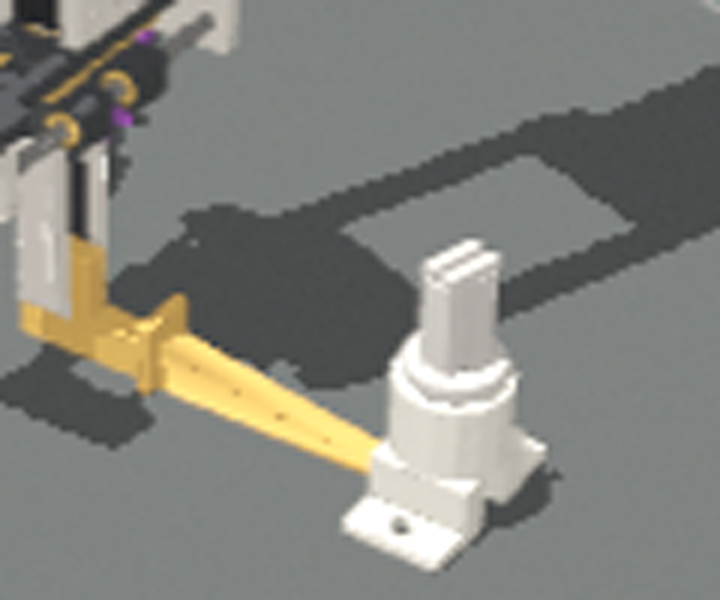

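>>> send_rows(moves="1 0.001 0 0 0; 1 0 0 0.004 0; 1 0 0 0.004 0; 1 0 0 0.004 0; 1 0 0 0.004 0; 1 0 0 0.004 0; 1 0 0 0.004 0; 1 0 0 0.003 0; 1 0 0 0 0; 1 0 0 0 0")

```text
time: 25.47
tool_pos: [0.5205, -0.1097, 0.038]
ee_rot: [-1.57, -0.0, -0.006]
wrist_force: [-1.0, 1.6, 2.1]
width: 0.0141
```

>>> send_rows(moves="1 0 0 0.003 0; 1 0 0 0.004 0; 1 0 0 0.004 0; 1 0 0 0.004 0; 1 0 0 0.004 0; 1 0 0 0.004 0; 1 0 0 0.004 0; 1 0 0 0.003 0; 1 0 0 0 0; 1 0 0 0 0")

```text
time: 26.3
tool_pos: [0.5207, -0.0797, 0.038]
ee_rot: [-1.569, -0.0, -0.006]
wrist_force: [0.0, 0.3, 2.7]
width: 0.0139
```

Free sliding so far. Now slower, feeling for the tang.

>>> send_rows(moves="1 0 0 0.002 0; 1 0 0 0.002 0; 1 0 0 0.002 0; 1 0 0 0.002 0; 1 0 0 0.002 0; 1 0 0 0.002 0; 1 0 0 0.001 0; 1 0 0 0.001 0; 1 0 0 0 0; 1 0 0 0 0")

```text
time: 27.13
tool_pos: [0.5208, -0.0663, 0.038]
ee_rot: [-1.57, -0.0, -0.007]
wrist_force: [0.0, -2.3, 3.0]
width: 0.0138
```

>>> send_rows(moves="1 0 0 0.001 0; 1 0 0 0.001 0; 1 0 0 0.001 0; 1 0 0 0.001 0; 1 0 0 0.001 0; 1 0 0 0.001 0; 1 0 0 0 0; 1 0 0 0 0; 1 0 0 0 0; 1 0 0 0 0")

```text
time: 27.97
tool_pos: [0.5208, -0.0607, 0.038]
ee_rot: [-1.571, -0.0, -0.007]
wrist_force: [-0.1, -4.3, 3.9]
width: 0.0138
```

>>> send_rows(moves="1 0 0 0.001 0; 1 0 0 0.001 0; 1 0 0 0.001 0; 1 0 0 0.001 0; 1 0 0 0.001 0; 1 0 0 0.001 0; 1 0 0 0.001 0; 1 0 0 0.001 0; 1 0 0 0 0; 1 0 0 0 0")

```text
time: 28.8
tool_pos: [0.5209, -0.0527, 0.038]
ee_rot: [-1.571, -0.0, -0.007]
wrist_force: [1.1, -4.6, 3.5]
width: 0.0138
```

>>> send_rows(moves="1 0 0 0.001 0; 1 0 0 0.001 0; 1 0 0 0.001 0; 1 0 0 0.001 0; 1 0 0 0.001 0; 1 0 0 0.001 0; 1 0 0 0.001 0; 1 0 0 0.001 0; 1 0 0 0 0; 1 0 0 0 0")

```text
time: 29.63
tool_pos: [0.5209, -0.0447, 0.038]
ee_rot: [-1.571, -0.0, -0.007]
wrist_force: [0.8, -4.9, 4.9]
width: 0.0138
```

Run:
```python
from h import *
plan()
p=snap('top','t14.png')
cv2.imwrite('pics/c17.png',cv2.resize(p['image'][:,:,::-1][200:260,230:310],None,fx=9,fy=9,interpolation=cv2.INTER_CUBIC))
p=snap('wrist','w14.png')
```

```text
pos [ 0.5209 -0.0447  0.038 ] rpy [-1.5713e+00 -2.0000e-04 -6.8000e-03] w 0.0138 F [ 0.8 -4.9  4.9] t 29.63
shift mm [0. 0. 0.] turn None
```

View pics/c17.png

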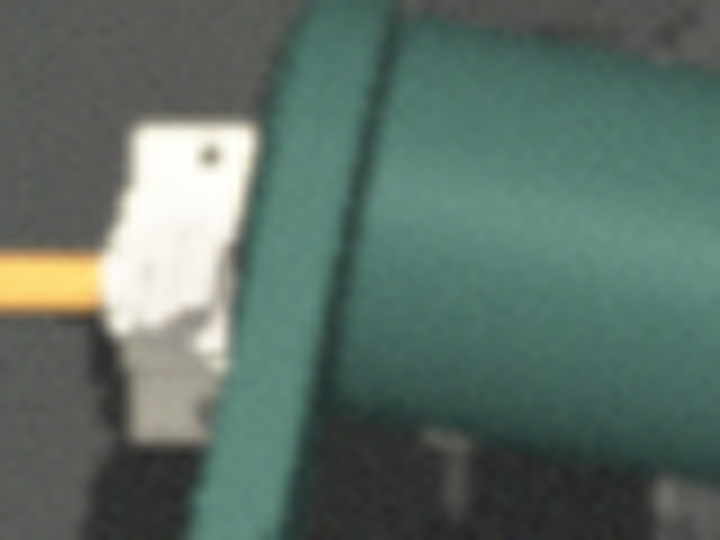

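View pics/w14.png

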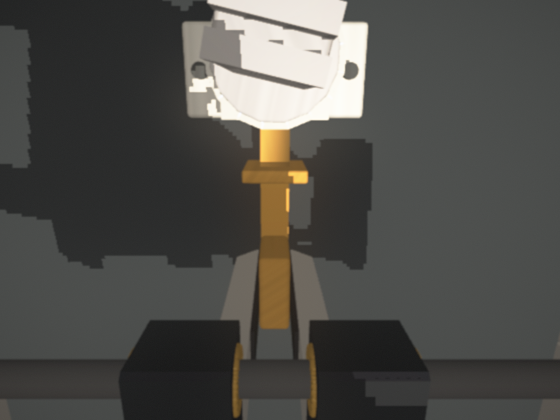

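>>> send_rows(moves="1 0 0 0.001 0; 1 0 0 0.001 0; 1 0 0 0.001 0; 1 0 0 0.001 0; 1 0 0 0.001 0; 1 0 0 0.001 0; 1 0 0 0.001 0; 1 0 0 0.001 0; 1 0 0 0 0; 1 0 0 0 0")

```text
time: 30.57
tool_pos: [0.5209, -0.0367, 0.038]
ee_rot: [-1.571, -0.0, -0.007]
wrist_force: [0.2, -5.0, 4.9]
width: 0.014
```

>>> send_rows(moves="1 0 0 0.001 0; 1 0 0 0.001 0; 1 0 0 0.001 0; 1 0 0 0.001 0; 1 0 0 0.001 0; 1 0 0 0 0; 1 0 0 0 0; 1 0 0 0 0; 1 0 0 0 0; 1 0 0 0 0")

```text
time: 31.4
tool_pos: [0.5209, -0.0318, 0.038]
ee_rot: [-1.571, -0.0, -0.007]
wrist_force: [-0.5, -4.8, 5.3]
width: 0.014
```

Run:
```python
from h import *
plan()
p=snap('wrist','w15.png')
p=snap('scene','s15.png')
cv2.imwrite('pics/c18.png',cv2.resize(p['image'][:,:,::-1][160:260,250:370],None,fx=6,fy=6,interpolation=cv2.INTER_CUBIC))
```

```text
pos [ 0.5209 -0.0318  0.038 ] rpy [-1.5712 -0.     -0.0069] w 0.014 F [-0.5 -4.8  5.3] t 31.4
shift mm [0. 0. 0.] turn None
```

View pics/w15.png

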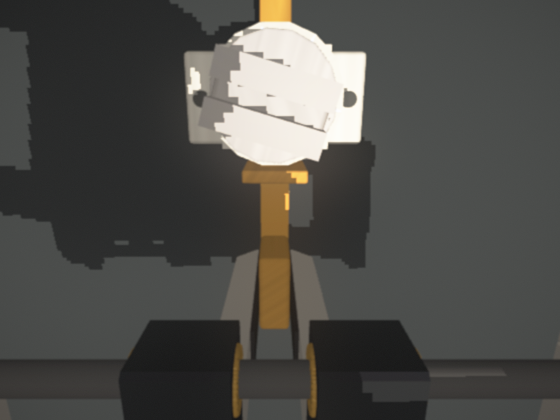

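View pics/c18.png

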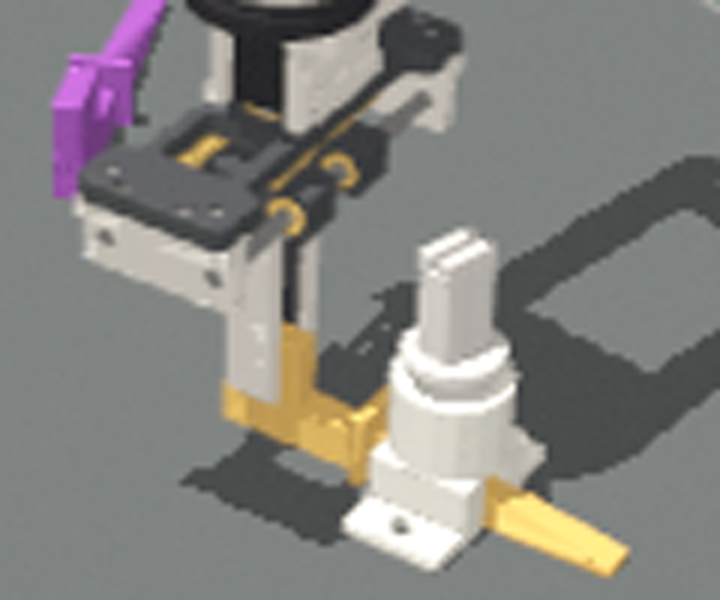

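Stem rising. Last ~7 mm in small steps.

>>> send_rows(moves="1 0 0 0.001 0; 1 0 0 0 0; 1 0 0 0.001 0; 1 0 0 0 0; 1 0 0 0.001 0; 1 0 0 0 0; 1 0 0 0.0005 0; 1 0 0 0 0; 1 0 0 0 0; 1 0 0 0 0")

```text
time: 32.33
tool_pos: [0.521, -0.0284, 0.038]
ee_rot: [-1.571, -0.0, -0.007]
wrist_force: [-0.2, -5.1, 4.7]
width: 0.0139
```

>>> send_rows(moves="1 0 0 0.0005 0; 1 0 0 0 0; 1 0 0 0.0005 0; 1 0 0 0 0; 1 0 0 0.0005 0; 1 0 0 0 0; 1 0 0 0.0005 0; 1 0 0 0 0; 1 0 0 0 0; 1 0 0 0 0")

```text
time: 33.17
tool_pos: [0.521, -0.0264, 0.038]
ee_rot: [-1.572, -0.0, -0.007]
wrist_force: [0.5, -4.9, 4.2]
width: 0.0138
```

>>> send_rows(moves="1 0 0 0.0005 0; 1 0 0 0 0; 1 0 0 0.0005 0; 1 0 0 0 0; 1 0 0 0.0005 0; 1 0 0 0 0; 1 0 0 0 0; 1 0 0 0 0; 1 0 0 0 0; 1 0 0 0 0")

```text
time: 34.0
tool_pos: [0.521, -0.0249, 0.038]
ee_rot: [-1.571, -0.0, -0.007]
wrist_force: [-0.5, -5.7, 4.0]
width: 0.0137
```

Run:
```python
from h import *
plan()
p=snap('wrist','w16.png')
cv2.imwrite('pics/c19.png',cv2.resize(p['image'][:,:,::-1][10:200,180:370],None,fx=3,fy=3,interpolation=cv2.INTER_CUBIC))
```

```text
pos [ 0.521  -0.0249  0.038 ] rpy [-1.5715 -0.     -0.007 ] w 0.0137 F [-0.5 -5.7  4. ] t 34.0
shift mm [0. 0. 0.] turn None
```

View pics/c19.png

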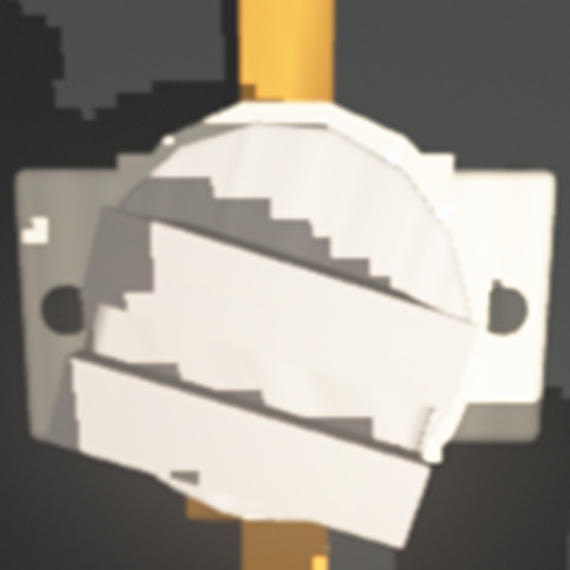

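>>> send_rows(moves="1 0 0 0.0005 0; 1 0 0 0 0; 1 0 0 0 0; 1 0 0 0 0; 1 0 0 0.0005 0; 1 0 0 0 0; 1 0 0 0 0; 1 0 0 0 0; 1 0 0 0 0; 1 0 0 0 0")

```text
time: 34.88
tool_pos: [0.521, -0.0246, 0.038]
ee_rot: [-1.573, -0.0, -0.007]
wrist_force: [-0.8, -7.6, 3.2]
width: 0.0136
```

>>> send_rows(moves="1 0 0 -0.0005 0; 1 0 0 0 0; 0.4 0 0 0 0; 0.4 0 0 0 0; 0.4 0 0 0 0; 0.4 0 0 0 0; 0.4 0 0 0 0; 0.4 0 0 0 0; 0.4 0 0 0 0; 0.4 0 0 0 0")

```text
time: 35.72
tool_pos: [0.521, -0.0238, 0.0378]
ee_rot: [-1.57, 0.0, -0.007]
wrist_force: [0.1, 0.1, -0.6]
width: 0.0281
```

>>> send_rows(moves="0.4 0 -0.005 0 0; 0.4 0 -0.01 0 0; 0.4 0 -0.015 0 0; 0.4 0 -0.02 0 0; 0.4 0 -0.02 0 0; 0.4 0 -0.02 -0.02 0; 0.4 0 -0.02 -0.03 0; 0.4 0 0 -0.03 0; 0.4 0 0 -0.02 0; 0.4 0 0 0 0")

```text
time: 36.55
tool_pos: [0.5207, -0.1277, 0.1498]
ee_rot: [-1.573, -0.003, -0.011]
wrist_force: [-0.4, 0.4, 0.3]
width: 0.0282
```

Run:
```python
from h import *
plan()
p=snap('wrist','w17.png')
for t,z in [('wedge',0),('tip',0),('bore',.062)]:
  print(t,[(np.round(r['centre']).tolist(),round(r['conf'],2),np.round(ray(p,r['centre'],z)[:2],4).tolist()) for r in imaging.landmark_of(p,t)])
p=snap('scene','s17.png')
cv2.imwrite('pics/c20.png',cv2.resize(p['image'][:,:,::-1][160:260,250:370],None,fx=6,fy=6,interpolation=cv2.INTER_CUBIC))
p=snap('top','t17.png')
```

```text
pos [ 0.5207 -0.1277  0.1498] rpy [-1.5735 -0.0027 -0.0111] w 0.0282 F [-0.4  0.4  0.3] t 36.55
shift mm [0. 0. 0.] turn None
wedge [([269.0, 79.0], 0.76, [0.5173, -0.0264]), ([163.0, 283.0], 0.65, [0.4162, -0.2045])]
tip [([16.0, 343.0], 0.86, [0.2658, -0.2673])]
bore []
```

View pics/w17.png

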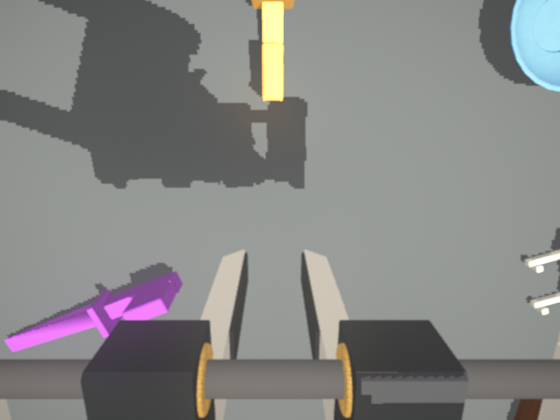

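View pics/c20.png

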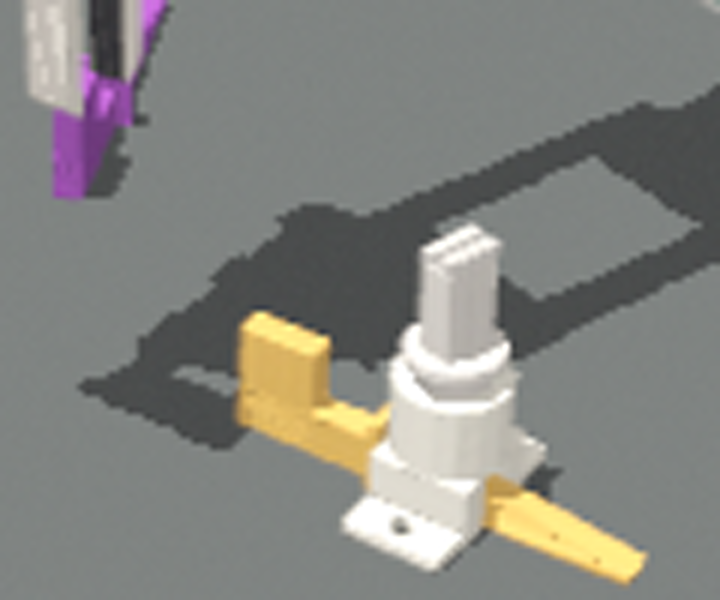

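View pics/t17.png

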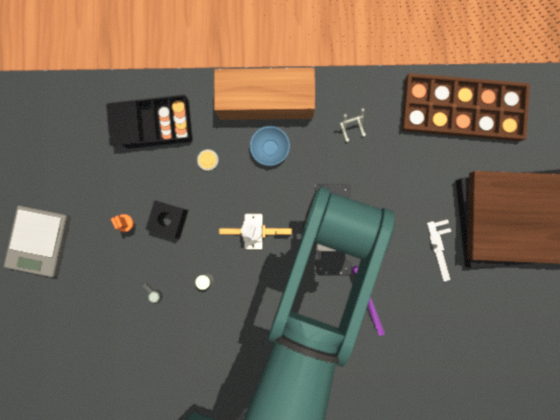

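Run:
```python
from h import *
p=imaging.snapshot('scene')
for z in (.117,.122,.125): print(z,proj(p,[.521,.053,z]).round(2))
print(proj(p,[.521,.053-.078-.018,.05]).round(1),'rear top of handle')
a=cv2.imread('pics/s8.png')[160:260,280:380];b=p['image'][160:260,280:380,::-1]
ga,gb=[cv2.cvtColor(np.ascontiguousarray(i),cv2.COLOR_BGR2GRAY).astype(np.float32) for i in(a,b)]
# head patch around px
u=proj(p,[.521,.053,.117]);c,r=int(u[0])-280,int(u[1])-160;print(c,r)
T=ga[r-6:r+10,c-9:c+9];m=cv2.matchTemplate(gb[r-22:r+22,c-20:c+20].copy(),T.copy(),cv2.TM_CCOEFF_NORMED);_,v,_,l=cv2.minMaxLoc(m);print(v,l[0]-11,l[1]-16)
```

```text
0.117 [326.37 202.56]
0.122 [326.5  200.76]
0.125 [326.57 199.68]
[290.7 212.3] rear top of handle
46 42
0.8912506699562073 0 -3
```

Run:
```python
from h import *
print(order.close_job())
```

```text
the job is handed in; nothing more can be done
None
```

The job is handed in: the stem was seated in the taper, then broken loose with the brass key. The key is now home, with the stem standing loose on it. No verdict came back, so this rests on my own checks.

- **Seating:** A wrist-camera view into the bore showed the ring's hole lying almost along the stem's x axis. I lowered the stem at that angle, so the tang dropped in without a twist search. I then pushed it home with about 13 N. The gripper stopped about 1 mm past its own 26 to 14 mm drop estimate, then did not move as the push rose.
- **Breaking loose:** With the stem released, I gripped the key by its handle and slid it through the slot at about 5 N. I stopped at about 8 N, when the flange met the housing. I then opened the gripper and withdrew it.
- **Last checks:**
  - The key is through the slot, and the network puts its origin about 79 mm from the socket's axis (home is 78 mm).
  - The stem looks upright and centred.
  - The scene camera shows it about 7–8 mm off its seat, good to only about 2 mm.
  - The dish, medal, coin tube, loupe and caliper look unmoved in the final top view; I did not measure them.
- **Disagreement:** The robot's readings and the cameras differed by about 2 mm on the socket's x position. I moved the key about 3 mm towards the cameras' figure, and it slid through without binding.

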